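# Put three storage containers back on their own mats

## Task

The glass jar, the white lever-lock box and the metal canister stand on each other's rubber mats. Put each back, upright, in the middle of its own mat: the jar on the round mat, the canister on the square mat, and the box on the oblong mat, lined up lengthwise with it; on the way, park one of them in the middle of the empty wooden tray to make room, so that the tray is empty again at the end. Set everything down gently without dropping or tipping it, and leave the spatula, the tongs and the little wooden shaker where they lie.

Things in the scene. Friction and masses are not known exactly. Their poses are not given: they have to be found in the camera images.
- jar: Clear glass jar with white silicone seal and flat wooden lid; a straight cylinder 66 mm in diameter and 100 mm high, about 0.35 kg. Starts upright on the square mat. Origin: centre of its underside, z up. Grip it across its diameter.
- lock_box: White plastic lever-lock airtight box, 100 mm long (its x axis), 64 mm wide (y) and 75 mm high, with straight, flush long sides; a lever clip on each short end sticks out 6 mm, making it 112 mm long. About 0.25 kg. Starts upright on the round mat, turned any way up to 0.8 rad from it. Origin: centre of its underside, z up. Grip it across the 64 mm width.
- canister: Slim plain metal canister, a cylinder 52 mm in diameter and 100 mm high, with a low dome and small black knob on top (116 mm in all); about 0.22 kg. Starts upright on the oblong mat. Origin: centre of its underside, z up. Grip it across its diameter, below the dome.
- round_mat: Round dark rubber mat, 144 mm in diameter, home of the jar; 5 mm thick and fixed to the deck. Origin: centre of its underside, z up (its top is at z = 5 mm).
- oblong_mat: Oblong dark rubber mat, 165 mm (its x axis) by 105 mm (y), home of the box, whose x axis must lie along the mat's x axis, either way round; 5 mm thick and fixed to the deck. Origin: centre of its underside, z up (its top is at z = 5 mm).
- square_mat: Square dark rubber mat, 124 by 124 mm, home of the canister; 5 mm thick and fixed to the deck. Origin: centre of its underside, z up (its top is at z = 5 mm).
- wooden_tray: Shallow bare wooden tray, 140 by 140 mm, empty at the start: the parking spot. Its floor is 4 mm thick, its rim 4 mm wide and 10 mm high; 132 mm clear inside; fixed. Origin: centre of its underside, z up.
- spatula: Wooden spatula, 270 mm long, lying on the long rubber mat at the far side of the deck (that 620 mm mat is no target). Not to be moved. Origin: under its middle; x along it.
- tongs: Steel serving tongs, 250 mm long, 18 mm high, lying on the same long mat. Not to be moved. Origin: under their middle; x along them.
- shaker: Little dark wooden shaker, 40 mm in diameter and 54 mm high, standing in the gap between the mats near the middle of the deck; a small empty terracotta pot 56 mm wide and 48 mm high stands 9 to 24 cm beyond it. Not to be moved. Origin: centre of its underside.
Not all that is in view belongs to the job. What is shaped like the lock_box but blue or pink is not meant.

How it is judged:
On the way:
1. one of the three containers stands released and upright in the wooden tray (centre within 35 mm of the tray's) (((horizontal distance between jar and wooden_tray below 0.035 m and z of jar in the frame of wooden_tray below 0.01 m and angle between jar's own z axis and vertical below 0.12 rad and linear speed of jar below 0.03 m/s and contact force between jar and the fingers below 0.1 N) or (horizontal distance between lock_box and wooden_tray below 0.035 m and z of lock_box in the frame of wooden_tray below 0.01 m and angle between lock_box's own z axis and vertical below 0.12 rad and linear speed of lock_box below 0.03 m/s and contact force between lock_box and the fingers below 0.1 N) or (horizontal distance between canister and wooden_tray below 0.035 m and z of canister in the frame of wooden_tray below 0.01 m and angle between canister's own z axis and vertical below 0.12 rad and linear speed of canister below 0.03 m/s and contact force between canister and the fingers below 0.1 N))), for 0.2 s.
At the end, for the whole second after the job is handed in: Jar on the round mat, box on the oblong mat, canister on the square mat: each centred within 15 mm, standing on the mat (underside 0 to 10 mm above the mat's underside), upright within 0.12 rad and at rest; the box's length within 0.25 rad of the oblong mat's length (horizontal distance between jar and round_mat below 0.015 m and z of jar in the frame of round_mat between 0 and 0.01 m and angle between each of jar, lock_box, canister's own z axis and vertical below 0.12 rad and linear speed of each of jar, lock_box, canister below 0.02 m/s and angular speed of each of jar, lock_box, canister below 0.15 rad/s and horizontal distance between lock_box and oblong_mat below 0.015 m and z of lock_box in the frame of oblong_mat between 0 and 0.01 m and horizontal distance between canister and square_mat below 0.015 m and z of canister in the frame of square_mat between 0 and 0.01 m and angle between the x axis of lock_box and the x axis of oblong_mat, either way round below 0.25 rad); the robot touches nothing.
It fails at once if the jar, the box or the canister is tipped over (beyond 0.7 rad) (angle between any of jar, lock_box, canister's own z axis and vertical above 0.7 rad).
It fails at once if the jar, the box or the canister is dropped from a height or knocked away (faster than 0.6 m/s while the robot does not hold it) ((linear speed of jar above 0.6 m/s and contact force between jar and the fingers below 0.05 N and contact force between jar and the arm below 0.05 N) or (linear speed of lock_box above 0.6 m/s and contact force between lock_box and the fingers below 0.05 N and contact force between lock_box and the arm below 0.05 N) or (linear speed of canister above 0.6 m/s and contact force between canister and the fingers below 0.05 N and contact force between canister and the arm below 0.05 N)).
It fails at once if the spatula, the tongs or the shaker is moved by more than 30 mm (distance of any of spatula, tongs, shaker from where it was at the start of the episode above 0.03 m).
It also fails if it takes over 112 s, if anything falls off the work surface, if the arm or the gripper's body presses on something with over 40 N, if the wrist force passes 120 N, or if a joint passes its speed limit or range.

## Robot

A 7-joint arm with a two-finger parallel gripper is mounted at the origin on the work surface. World frame = base frame: x ahead of the robot, y to its left, z up, the work surface at z = 0. Lengths are in m, angles in rad, forces in N, time in s.
With the tool pointing down it reaches from about 0.425 to 0.875 m from the base axis. Payload 4.7 kg.
Tool frame: the origin (TCP) lies at the very end of the fingers, on their centre line; the grasp point (between the pads) lies 19 mm behind it (ctrl.grasp_offset is the distance from the TCP to the grasp point, in m); z points along the fingers, y is the direction in which the jaws open and shut (so a half turn about z gives the same grasp; the last joint's range is limited). The gripper opens to 87 mm and grips with 3 to 60 N. Pads are 19 mm wide; open, the fingers measure 117 mm over their backs; the gripper's body (75 mm by 190 mm) begins 51 mm behind the grasp point.
Start: joints at [-1.212, 0.321, -0.07, 1.45, 0.023, 1.371, -0.057], TCP at [0.22, 0.612, 0.223] pointing down, gripper open.
Joint ranges: [-2.86, 2.86], [-0.3, 2.09], [-1.38, 1.24], [0.06, 2.45], [-1.56, 4.7], [0.09, 2.05], [-2.69, 2.69]. Speed limits (rad/s): [2.57, 2.57, 3.14, 3.14, 3.14, 3.14, 3.14].

## Interface

Orientations are given as a rotation vector (axis times angle).
In Python, from bench import ctrl gives the robot as it stands.
- The arm moves only by the shell command python3 -m creep 'ROWS' [FORCE]. ROWS is JSON, a list that holds one entry, the list of rows, each a list of 7 numbers: the opening, from 0 (shut) to 1 (fully open), then the shift along the tool's x, y, z in mm, then the turn, a rotation vector about the tool's x, y, z in rad. In form: [[[grip, dx, dy, dz, rx, ry, rz], ...]]. A call has 1 to 5 rows; each row is the pose to reach, as a shift and turn from the pose commanded when the call began, along the tool's axes at that moment; what a row does not reach only later rows make up. A row lasts 1/10 s, in which the tool goes at most 50 mm and 8.59 degrees, less where a joint would pass 70% of its speed; a pose out of reach is approached as far as the arm can. A call with a gripper value outside its range is refused whole. The fingers move at their own pace and stop on an object; FORCE is the grip in N (left out, the last holds). Time passes only in rows, so rows that repeat a pose let the fingers close. It gives the time, the measured TCP pose, the force and the opening at its end, in the units of the state.
- ctrl.get_state(): the state, without advancing time (a new reading comes with each control period).
- ctrl.get_image(name): name is "scene" or "top" or "wrist"; returns the picture (400x640x3 uint8, red, green, blue); there is no depth.
- ctrl.camera_params(name): a dict with "K" (3x3 intrinsics, pixels), "pose" (4x4, takes a point from camera to world coordinates). Camera axes: x right, y down, z forward; pixel columns grow to the right and rows downward; lengths in m; the calibration is good to about 2 mm. A picture is of the moment at which its call begins: read the wrist's pose just before it. camera_params takes no time and is no camera call; for the wrist camera it gives the pose at the moment of the call.
- ctrl.close_job(): hands the job in, once; it reports no verdict.
The state is a dict: "time": time; "joint_positions": joint angles; "qd": joint speeds; "joint_torque": joint torques, N m; "position": TCP position; "tool_rot": TCP orientation; "ft_force": force on the tool from outside, world axes, zero at the start; "torque": the same for the moment, N m; "grip_width": opening from 0.0 (shut) to 1.0 (fully open).
Only numpy, scipy, OpenCV 4.12 (cv2) and the standard library are available. Lean on these libraries where they do the work, as an engineer would, in place of code of your own. Each camera call takes 0.05 s, during which the arm holds its last target. There are 200 camera calls.

## Working session

There is one attempt and no reset: what is moved stays moved. The work goes in short steps, Python scripts to look and compute and a shell command to move; the robot and the scene stay as the last step left them, time stands still between calls to the robot, and variables do not carry over. Pictures are saved under pics/ and viewed, about 12 in all and at most 16, crops included, and the job is handed in when it is done.

```bash
mkdir -p pics; ls
python3 - <<'E'
from bench import ctrl
import cv2
s=ctrl.get_state();print(s['time'],s['position'],s['tool_rot'],s['grip_width'],ctrl.grasp_offset)
for n in('top','scene'):
    cv2.imwrite(f'pics/{n}0.png',ctrl.get_image(n)[:,:,::-1]);p=ctrl.camera_params(n);print(n,p['K'],p['pose'])
E
```

```text
pics
0.0 [0.21956755 0.61119571 0.22145164] [-5.38870382e-01 -3.09477623e+00  3.00100664e-03] 1.0006681661591459 0.0187
top [[361.01249261   0.         312.96925735]
 [  0.         361.01249261 197.27507979]
 [  0.           0.           1.        ]] [[ 9.42613101e-03 -9.91513767e-01  1.29659547e-01  4.31352646e-01]
 [-9.99955008e-01 -9.20868442e-03  2.27649671e-03  5.86341278e-02]
 [-1.06318398e-03 -1.29675172e-01 -9.91555959e-01  1.14264209e+00]
 [ 0.00000000e+00  0.00000000e+00  0.00000000e+00  1.00000000e+00]]
scene [[479.97012135   0.         321.38696466]
 [  0.         479.97012135 198.89693971]
 [  0.           0.           1.        ]] [[ 0.03454582  0.70795482 -0.70541233  1.40891556]
 [ 0.99940055 -0.02607034  0.02277885  0.01728479]
 [-0.00226394 -0.70577639 -0.70843106  0.85599352]
 [ 0.          0.          0.          1.        ]]
```

View pics/top0.png

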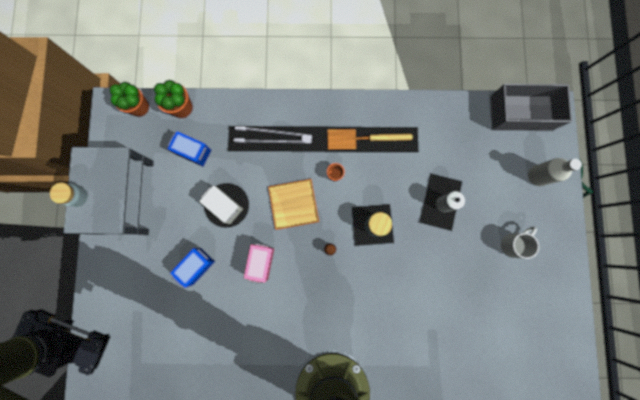

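View pics/scene0.png

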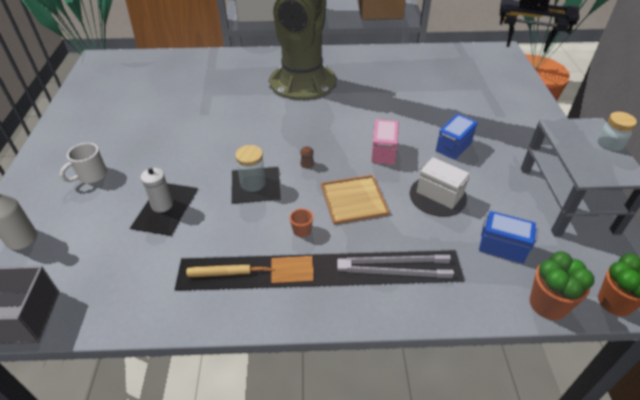

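```bash
cat > h.py <<'E'
from bench import ctrl
import cv2, numpy as np
from scipy.spatial.transform import Rotation as R
def cast(p,uv,z):
    uv=np.atleast_2d(np.asarray(uv,float)); K=np.asarray(p['K']);T=np.asarray(p['pose'])
    d=(np.c_[uv,np.ones(len(uv))]@np.linalg.inv(K).T)@T[:3,:3].T; o=T[:3,3]
    return (o+d*((z-o[2])/d[:,2:]))[:,:2]
def proj(p,X):
    K=np.asarray(p['K']);T=np.asarray(p['pose']); c=(np.atleast_2d(X)-T[:3,3])@T[:3,:3]@K.T
    return c[:,:2]/c[:,2:]
def comp(mask,seed):
    # contour of the mask component nearest to seed
    cs,_=cv2.findContours(mask.astype(np.uint8),cv2.RETR_EXTERNAL,cv2.CHAIN_APPROX_NONE)
    cs=[c for c in cs if cv2.contourArea(c)>40]
    return max(cs,key=lambda c:cv2.pointPolygonTest(c,seed,True))[:,0,:]
def rect(w):
    (c,s,a)=cv2.minAreaRect((w*1000).astype(np.float32)); 
    if s[0]<s[1]: s=s[::-1];a+=90
    return np.round(c,1),np.round(s,1),round((a+90)%180-90,1)
E
cat > m.py <<'E'
from h import *
seeds={'top':dict(round=(222,222),square=(358,230),oblong=(436,190),tray=(293,204),lid=(380,224),box=(221,202)),
 'scene':dict(round=(420,200),square=(240,192),oblong=(150,212),tray=(355,199),lid=(249,154),box=(443,170))}
for n in('top','scene'):
    im=cv2.imread(f'pics/{n}0.png');p=ctrl.camera_params(n);hsv=cv2.cvtColor(im,cv2.COLOR_BGR2HSV);v=im.max(2);H,S,V=cv2.split(hsv)
    dark=v<65; wood=(H>8)&(H<30)&(S>80)&(V>110); white=(V>165)&(S<45)
    for k,(x,y) in seeds[n].items():
        m,z={'tray':(wood,.01),'lid':(wood,.105),'box':(white,.08)}.get(k,(dark,.005))
        c=comp(m,(x,y)); w=cast(p,c,z)
        print(n,k,'px',im[y,x],'rect',rect(w),'circ',np.round(np.r_[cv2.minEnclosingCircle((w*1000).astype(np.float32))[0],cv2.minEnclosingCircle((w*1000).astype(np.float32))[1]],1),len(c))
        cv2.polylines(im,[c.reshape(-1,1,2)],True,(0,0,255),1)
    x0,y0=(180,150) if n=='top' else (120,110)
    cv2.imwrite(f'pics/{n}_c.png',cv2.resize(im[y0:y0+110,x0:x0+(300 if n=='top' else 360)],None,fx=2.2 if n!='top' else 2.6,fy=2.2 if n!='top' else 2.6,interpolation=cv2.INTER_CUBIC))
a=cv2.imread('pics/top_c.png');b=cv2.imread('pics/scene_c.png');w=max(a.shape[1],b.shape[1])
pad=lambda i:cv2.copyMakeBorder(i,0,0,0,w-i.shape[1],cv2.BORDER_CONSTANT)
cv2.imwrite('pics/both.png',np.vstack([pad(a),pad(b)]))
E
python3 m.py
```

```text
top round px [85 85 87] rect (array([550.6, 329.3]), array([136.5, 122. ]), -26.1) circ [554.  336.3  69. ] 164
top square px [39 38 37] rect (array([ 496.3, -124.7]), array([119.6, 118.1]), -85.1) circ [ 496.5 -124.2   81.7] 187
top oblong px [35 27 32] rect (array([ 571.4, -342.3]), array([158.4, 101.9]), -14.2) circ [ 571.2 -342.9   91.6] 187
top tray px [108 180 218] rect (array([558.9, 124.2]), array([140.2, 140. ]), -79.2) circ [558.1 124.3  95.9] 168
top lid px [124 211 222] rect (array([ 493. , -132.1]), array([66.3, 63.2]), -0.6) circ [ 492.5 -132.4   34.5] 67
top box px [227 226 222] rect (array([548.9, 340.2]), array([105.1,  62.9]), 50.4) circ [547.7 339.3  57.9] 82
scene round px [64 62 64] rect (array([592.6, 345.4]), array([121.,  64.]), 89.7) circ [581.6 346.   62.3] 117
scene square px [59 57 59] rect (array([ 503.8, -122.8]), array([116.4, 113.2]), -84.9) circ [ 503.4 -122.5   79.5] 170
scene oblong px [44 43 44] rect (array([ 577.8, -340.7]), array([158.7, 102.1]), -15.1) circ [ 578.4 -340.    90. ] 183
scene tray px [114 165 193] rect (array([565.6, 125.6]), array([143. , 140.7]), 11.0) circ [565.7 125.6  97.4] 180
scene lid px [131 186 211] rect (array([ 502.1, -130.1]), array([66.8, 62.5]), 35.7) circ [ 503.  -131.8   34.8] 62
scene box px [209 206 209] rect (array([552.4, 342.4]), array([102.7,  69. ]), 50.8) circ [551.8 342.3  59.7] 102
```

View pics/both.png

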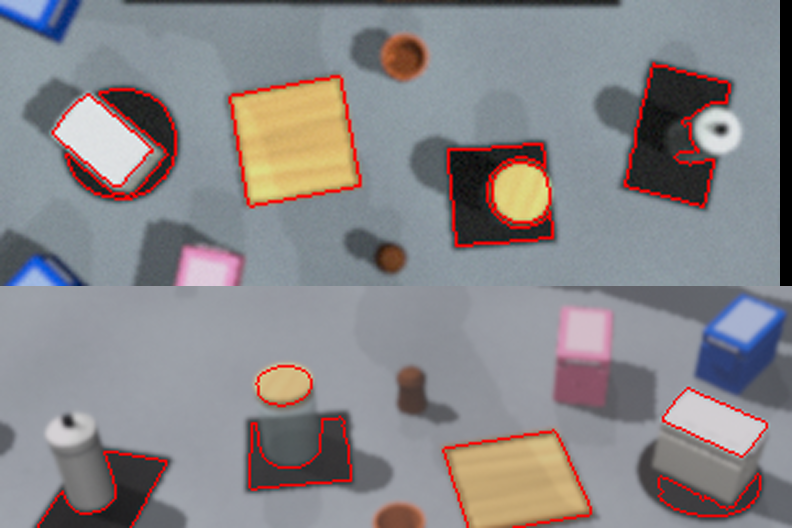

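```bash
cat >> h.py <<'E'
def goal(x,y,z,jaw,show=True):
    "tool-frame shift (mm) and turn to TCP (x,y,z) m, pointing down, jaw axis at jaw deg in world (mod 180)"
    s=ctrl.get_state();R0=R.from_rotvec(s['tool_rot']);best=None
    for k in(0,180):
        a=np.radians(jaw+k);yy=np.r_[np.cos(a),np.sin(a),0];zz=np.r_[0,0,-1.]
        r=(R0.inv()*R.from_matrix(np.c_[np.cross(yy,zz),yy,zz])).as_rotvec()
        if best is None or abs(r[2])<abs(best[2]):best=r
    d=R0.inv().apply(np.r_[x,y,z]-s['position'])*1000
    print('t%.2f'%s['time'],'pos',np.round(s['position'],4),'grip %.3f'%s['grip_width'],'F',np.round(s['ft_force'],1),'j1,7',np.round(s['joint_positions'][[0,6]],2),'| shift',np.round(d,1),'turn',np.round(best,3))
E
python3 - <<'E'
from h import *
from scipy.optimize import least_squares
t,s=ctrl.camera_params('top'),ctrl.camera_params('scene')
# round mat, radius 72 known
im=cv2.imread('pics/top0.png');w=cast(t,comp(im.max(2)<65,(222,222)),.005)
h=cv2.convexHull((w*1000).astype(np.float32))[:,0]
f=least_squares(lambda c:np.hypot(*(h-c).T)-70.5,[550,330],loss='soft_l1',f_scale=2);print('round',f.x,np.round(f.fun,0))
# canister: triangulate the black knob
a,b=(180+718/2.6,150+129/2.6),(120+67/2.2,110+(421-286)/2.2)
def pt(p,uv):
    return p['pose'][:3,3],np.r_[cast(p,uv,0)[0],0]-p['pose'][:3,3]
(o1,d1),(o2,d2)=pt(t,a),pt(s,b);k=np.linalg.lstsq(np.c_[d1,-d2],o2-o1,rcond=None)[0]
print('knob',o1+d1*k[0],o2+d2*k[1]);print(cast(t,a,.118),cast(s,b,.118))
goal(.550,.341,.25,140.5)
E
```

```text
round [555.14178781 338.15185092] [-4. -3. -4. -3. -3. -3. -3. -3. -2. -2. -2. -2. -1. -1.  0. -0. -0.  1.
  1. -1. -1. -2. -1. -2. -3. -2. -2. -2. -2. -4. -5.]
knob [ 0.56322676 -0.35098178  0.11148137] [ 0.56334765 -0.35251243  0.11210486]
[[ 0.56239309 -0.34839233]] [[ 0.57004857 -0.34958188]]
t0.10 pos [0.2195 0.6113 0.2216] grip 1.001 F [-0.1 -0.3  0.6] j1,7 [-1.21 -0.06] | shift [-402.3 -142.8  -28.1] turn [-2.000e-03 -1.000e-03 -1.226e+00]
```

```bash
python3 -m creep '[[[1,-40,-14,-28,0,0,-0.13],[1,-82,-29,-28,0,0,-0.26],[1,-125,-44,-28,0,0,-0.39],[1,-168,-60,-28,0,0,-0.52],[1,-210,-75,-28,0,0,-0.65]]]'; python3 -c "
from h import *;goal(.550,.341,.25,140.5)"
```

```text
time: 0.6
position: [0.3932, 0.4685, 0.2502]
tool_rot: [0.486, -3.104, 0.001]
ft_force: [0.8, 1.5, 0.4]
grip_width: 1.002
t0.60 pos [0.3932 0.4685 0.2502] grip 1.002 F [0.8 1.5 0.4] j1,7 [-0.9   0.96] | shift [-110.3 -169.3    0.2] turn [-0.    -0.    -0.571]
```

```bash
python3 -m creep '[[[1,-25,-39,0,0,0,-0.13],[1,-50,-77,0,0,0,-0.26],[1,-75,-115,0,0,0,-0.39],[1,-98,-150,0,0,0,-0.51],[1,-110,-169,0,0,0,-0.571]]]'; python3 -c "
from h import *
p=ctrl.camera_params('wrist');goal(.550,.341,.25,140.5)
im=ctrl.get_image('wrist')[:,:,::-1].copy();cv2.imwrite('pics/w1.png',im)
print(p['K'],p['pose'])
print(np.round(proj(p,[[.55,.341,.08],[.555,.339,.005]])))"
```

```text
time: 1.1
position: [0.551, 0.3374, 0.2499]
tool_rot: [1.33, -2.846, 0.004]
ft_force: [0.9, 0.2, 0.0]
grip_width: 1.001
t1.10 pos [0.551  0.3374 0.2499] grip 1.001 F [0.9 0.2 0. ] j1,7 [-0.62  1.86] | shift [-2.1  3.1 -0.1] turn [-0.002 -0.002 -0.007]
[[338.46515945   0.         320.72375707]
 [  0.         338.46515945 198.62679946]
 [  0.           0.           1.        ]] [[-0.76661551  0.61424764  0.18708417  0.49873499]
 [ 0.64210325  0.73426702  0.2203528   0.27700528]
 [-0.00201855  0.28905323 -0.9573109   0.41177404]
 [ 0.          0.          0.          1.        ]]
[[323. 181.]
 [319. 168.]]
```

View pics/w1.png

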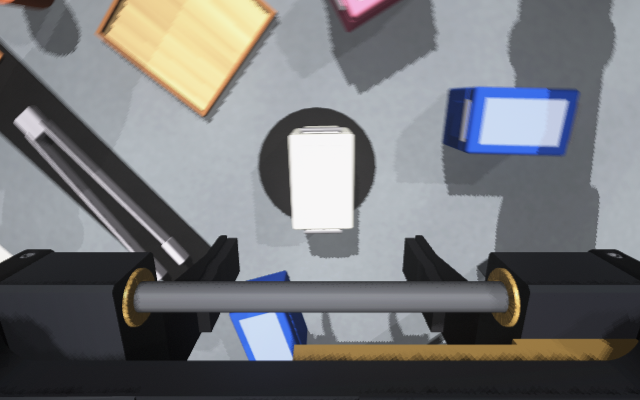

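The wrist view shows the white box at (322,180) on the round mat (centre ~(318,165)). The blue boxes at (515,120) and (265,320) and the pink one at (370,5) are the wrong colour. The white one, with clips at both short ends, is the box meant.

Run:
```python
from h import *
from scipy.optimize import least_squares
im=cv2.imread('pics/w1.png');p=ctrl.camera_params('wrist')
c=comp((im.min(2)>200)&(np.indices(im.shape[:2])[0]<240),(322,180));w=cast(p,c,.080);print('box top',rect(w), c.min(0),c.max(0))
c=comp(im.max(2)<75,(275,160));w=cast(p,c,.005)*1000;h=cv2.convexHull(w.astype(np.float32))[:,0]
f=least_squares(lambda q:np.hypot(*(h-q[:2]).T)-q[2],[550,330,72],loss='soft_l1',f_scale=2);print('round',f.x,np.round(f.fun,0))
goal(.55,.341,.036,140.5)
```

```text
box top (array([555.8, 338. ]), array([103.4,  63. ]), 51.3) [289 131] [352 231]
round [559.47695815 333.75719099  70.13637264] [ 0.  1.  1.  1.  0.  0.  0. -0. -0. -0.  0. -0. -0.  0. -0. -1. -1. -1.
 -0. -1. -0. -0. -0. -0.  0.  0.  0.  1.  1.  1.  0. -0.  1.  1.  0. -0.
 -0. -0. -0. -0. -0. -0. -0. -0. -0. -0. -0. -1. -1. -1. -0.  0.  0.  0.
  0.  0.  0.  0.  0.]
t1.15 pos [0.5534 0.3346 0.2497] grip 1.000 F [ 1.7 -2.5  0.3] j1,7 [-0.62  1.86] | shift [ -3.1   7.7 213.6] turn [-0.004 -0.002 -0.009]
```

```bash
python3 -m creep '[[[1,-2,5,30,0,0,0],[1,-2,5,70,0,0,0],[1,-2,5,100,0,0,0],[1,-2,5,120,0,0,0],[1,-2,5,120,0,0,0]]]' ; python3 -c "
from h import *
p=ctrl.camera_params('wrist');goal(.553,.341,.036,141)
im=ctrl.get_image('wrist')[:,:,::-1].copy();cv2.imwrite('pics/w2.png',im)
c=comp((im.min(2)>200)&(np.indices(im.shape[:2])[0]<300),(322,200));w=cast(p,c,.080);print('box top',rect(w), c.min(0),c.max(0))"
```

```text
time: 1.65
position: [0.5425, 0.3455, 0.1262]
tool_rot: [1.33, -2.838, 0.002]
ft_force: [-0.2, 0.7, 0.2]
grip_width: 1.001
t1.65 pos [0.5425 0.3455 0.1262] grip 1.001 F [-0.2  0.7  0.2] j1,7 [-0.63  1.85] | shift [ -4.  -11.2  90.2] turn [ 0.002 -0.008 -0.014]
box top (array([547.8, 338.1]), array([88.1, 62.1]), 50.7) [255 154] [354 280]
```

```bash
python3 -m creep '[[[1,0,0,0,0,0,0],[1,0,0,0,0,0,0]]]'|sed -n 2p; python3 -c "
from h import *
for i in range(3):
  p=ctrl.camera_params('wrist');goal(.553,.341,.036,141);print(p['pose'][:3,3])
  im=ctrl.get_image('wrist')[:,:,::-1].copy()
  c=comp((im.min(2)>200)&(np.indices(im.shape[:2])[0]<300),(322,200));w=cast(p,c,.080);print('box top',rect(w), c.min(0),c.max(0))
cv2.imwrite('pics/w2.png',im)"
```

```text
position: [0.5461, 0.3475, 0.1325]
t1.90 pos [0.5461 0.3475 0.1325] grip 1.000 F [-0.1  0.  -0.2] j1,7 [-0.63  1.85] | shift [ 0.9 -9.4 96.6] turn [-0.001  0.003 -0.014]
[0.49362595 0.28630218 0.29408785]
box top (array([550.2, 341.3]), array([96.5, 62.1]), 50.6) [259 145] [356 280]
t1.95 pos [0.546  0.3475 0.1325] grip 1.003 F [-0.6  0.  -0.6] j1,7 [-0.63  1.85] | shift [ 0.8 -9.4 96.5] turn [-0.001  0.003 -0.014]
[0.49358189 0.28623606 0.29400336]
box top (array([550.2, 341.3]), array([96.4, 62. ]), 50.6) [259 145] [356 280]
t2.00 pos [0.5459 0.3473 0.1322] grip 1.000 F [-0.2  0.1  0.4] j1,7 [-0.63  1.85] | shift [ 0.6 -9.4 96.2] turn [-0.001  0.003 -0.014]
[0.49349999 0.28615473 0.29380027]
box top (array([550. , 341.1]), array([96.1, 62. ]), 50.6) [259 145] [356 280]
```

View pics/w2.png

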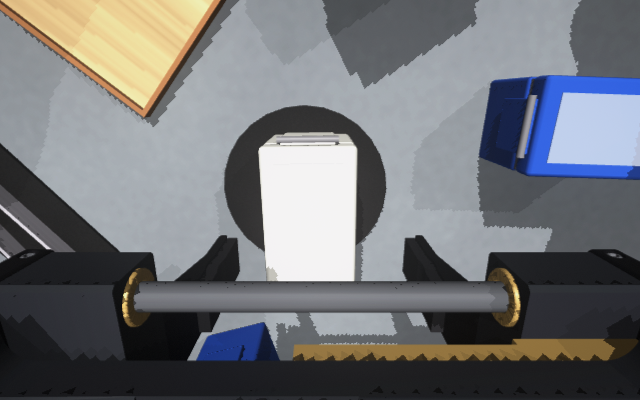

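```bash
python3 -m creep '[[[1,0,-7,20,0,0,0],[1,0,-7,45,0,0,0],[1,0,-7,70,0,0,0],[1,0,-7,90,0,0,0],[1,0,-7,96,0,0,-0.01]]]' ;python3 -m creep '[[[1,0,0,0,0,0,0],[1,0,0,0,0,0,0]]]'
python3 - <<'E'
from h import *
from scipy.optimize import least_squares
goal(.552,.343,.036,141)
im=cv2.imread('pics/w2.png');p=dict(ctrl.camera_params('wrist'));T=p['pose'].copy()
# picture pose: t=2.00 position, same orientation
T[:3,3]=[0.49349999,0.28615473,0.29380027];p['pose']=T
c=comp(im.max(2)<75,(245,170));w=cast(p,c[c[:,1]<235],.005)*1000;h=cv2.convexHull(w.astype(np.float32))[:,0];h=h[:]
f=least_squares(lambda q:np.hypot(*(h-q[:2]).T)-q[2],[550,330,72],loss='soft_l1',f_scale=2);print('round',f.x,np.round(f.fun,0))
E
```

```text
time: 2.55
position: [0.5492, 0.3415, 0.0325]
tool_rot: [1.346, -2.835, 0.001]
ft_force: [-0.1, -0.2, 0.1]
grip_width: 0.998
time: 2.75
position: [0.5514, 0.3429, 0.036]
tool_rot: [-1.346, 2.836, 0.001]
ft_force: [-0.9, 0.4, 0.1]
grip_width: 0.999
t2.75 pos [0.5514 0.3429 0.036 ] grip 0.999 F [-0.9  0.4  0.1] j1,7 [-0.62  1.87] | shift [-0.4 -0.4  0. ] turn [-0.001  0.002 -0.004]
round [554.6183801  338.49113167  70.91198255] [-0. -0.  0.  0.  0.  0. -0. -0. -0.  0.  0. -0. -0. -0. -0.  0.  0. -0.
 -1.  0.  0.  0.  0. -0. -0.  0.  0.  0.  0. -7.  0.  0.  0.  0.  0.  0.
  0.  0. -0.  0. -0.  0.  0.  0. -0. -0.  0. -0.  0. -0.  0. -0.  0.  0.
  0. -0. -0. -0. -0.]
```

```bash
python3 -m creep '[[[0,0,0,0,0,0,0],[0,0,0,0,0,0,0],[0,0,0,0,0,0,0],[0,0,0,0,0,0,0],[0,0,0,0,0,0,0]]]' 25; python3 -m creep '[[[0,0,0,0,0,0,0],[0,0,0,-10,0,0,0],[0,0,0,-30,0,0,0],[0,0,0,-60,0,0,0],[0,0,0,-85,0,0,0]]]';python3 -c "
from h import *
goal(.562,.125,.14,101)"
```

```text
time: 3.25
position: [0.551, 0.3423, 0.0352]
tool_rot: [-1.346, 2.837, -0.0]
ft_force: [0.6, -0.4, 2.7]
grip_width: 0.729
time: 3.75
position: [0.55, 0.3423, 0.1205]
tool_rot: [1.347, -2.837, -0.0]
ft_force: [1.4, 0.8, -1.7]
grip_width: 0.735
t3.75 pos [0.55   0.3423 0.1205] grip 0.735 F [ 1.4  0.8 -1.7] j1,7 [-0.62  1.87] | shift [ 160.8 -146.7  -19.5] turn [ 0.    -0.001  0.694]
```

```bash
python3 -m creep '[[[0,20,-18,-15,0,0,0.1],[0,50,-46,-20,0,0,0.22],[0,83,-76,-20,0,0,0.35],[0,113,-103,-20,0,0,0.48],[0,140,-128,-20,0,0,0.6]]]'; python3 -c "
from h import *
goal(.562,.125,.14,101)"
```

```text
time: 4.25
position: [0.5605, 0.1506, 0.1396]
tool_rot: [0.439, -3.11, 0.0]
ft_force: [0.5, 0.3, -2.5]
grip_width: 0.732
t4.25 pos [0.5605 0.1506 0.1396] grip 0.732 F [ 0.5  0.3 -2.5] j1,7 [-0.48  1.58] | shift [  5.7 -25.   -0.4] turn [ 0.    -0.001  0.088]
```

```bash
python3 -m creep '[[[0,3,-13,0,0,0,0.04],[0,6,-25,0,0,0,0.09],[0,6,-25,0,0,0,0.09],[0,6,-25,0,0,0,0.09]]]'; python3 -c "
from h import *
goal(.562,.125,.04,101)
p=ctrl.camera_params('wrist')
im=ctrl.get_image('wrist')[:,:,::-1].copy();cv2.imwrite('pics/w3.png',im)
for n in ((.01,[[-.07,-.07],[.07,-.07],[.07,.07],[-.07,.07]]),):
  r=R.from_euler('z',10.9,degrees=True).as_matrix()[:2,:2];q=np.array(n[1])@r.T+[.562,.125]
  uv=proj(p,np.c_[q,[.01]*4]);print(np.round(uv));cv2.polylines(im,[uv.astype(int).reshape(-1,1,2)],True,(0,0,255),1)
cv2.imwrite('pics/w3o.png',im)"
```

```text
time: 4.65
position: [0.5622, 0.1292, 0.1395]
tool_rot: [0.312, -3.126, -0.002]
ft_force: [0.3, 1.2, -2.5]
grip_width: 0.732
t4.65 pos [0.5622 0.1292 0.1395] grip 0.732 F [ 0.3  1.2 -2.5] j1,7 [-0.46  1.54] | shift [ 1.  -4.2 99.5] turn [ 0.001 -0.     0.007]
[[231. 107.]
 [241. 260.]
 [389. 261.]
 [400. 109.]]
```

View pics/w3o.png

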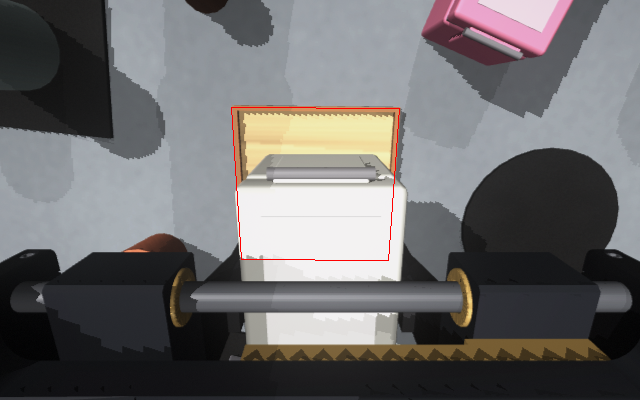

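```bash
python3 -m creep '[[[0,1,-4,25,0,0,0.01],[0,1,-4,55,0,0,0.01],[0,1,-4,80,0,0,0.01],[0,1,-4,95,0,0,0.01],[0,1,-4,100,0,0,0.01]]]';python3 -m creep '[[[0,0,0,0,0,0,0],[0,0,0,1,0,0,0],[0,0,0,2.5,0,0,0],[0,0,0,4,0,0,0],[0,0,0,4,0,0,0]]]'; python3 -c "
from h import *
goal(.562,.125,.035,101)"
```

```text
time: 5.2
position: [0.5609, 0.1243, 0.0377]
tool_rot: [0.296, -3.125, 0.0]
ft_force: [0.6, 0.1, -2.4]
grip_width: 0.732
time: 5.7
position: [0.5624, 0.1231, 0.0359]
tool_rot: [-0.292, 3.127, 0.0]
ft_force: [-0.4, 0.0, -2.5]
grip_width: 0.735
t5.70 pos [0.5624 0.1231 0.0359] grip 0.735 F [-0.4  0.  -2.5] j1,7 [-0.44  1.56] | shift [0.1 1.9 0.9] turn [ 0.     0.001 -0.006]
```

```bash
python3 -m creep '[[[0,0,2,1,0,0,0],[0,0,2,1.5,0,0,0],[0,0,2,2,0,0,0],[0,0,2,2,0,0,0]]]'
```

```text
time: 6.1
position: [0.5618, 0.1256, 0.0341]
tool_rot: [-0.293, 3.128, 0.001]
ft_force: [-2.9, 0.6, 2.8]
grip_width: 0.733
```

```bash
python3 -m creep '[[[0.8,0,0,0,0,0,0],[0.9,0,0,0,0,0,0],[1,0,0,0,0,0,0],[1,0,0,0,0,0,0],[1,0,0,0,0,0,0]]]'; python3 -m creep '[[[1,0,0,-20,0,0,0],[1,0,0,-60,0,0,0],[1,0,0,-105,0,0,0],[1,0,0,-150,0,0,0],[1,0,0,-165,0,0,0]]]'; python3 -c "
from h import *
goal(.497,-.132,.20,90)"
```

```text
time: 6.6
position: [0.562, 0.125, 0.0335]
tool_rot: [-0.292, 3.128, -0.0]
ft_force: [0.9, 0.2, -0.4]
grip_width: 0.98
time: 7.1
position: [0.5645, 0.1256, 0.2042]
tool_rot: [-0.291, 3.12, 0.003]
ft_force: [1.1, 0.1, 0.1]
grip_width: 1.0
t7.10 pos [0.5645 0.1256 0.2042] grip 1.000 F [1.1 0.1 0.1] j1,7 [-0.47  1.53] | shift [ 114.  -240.6    3. ] turn [0.002 0.008 0.186]
```

```bash
python3 -m creep '[[[1,19,-40,0,0,0,0.04],[1,38,-80,0,0,0,0.08],[1,57,-120,0,0,0,0.12],[1,76,-160,0,0,0,0.16],[1,95,-200,0,0,0,0.19]]]'>/dev/null; python3 -m creep '[[[1,12,-25,0,0,0,0],[1,20,-42,0,0,0,0],[1,20,-42,0,0,0,0],[1,20,-42,0,0,0,0]]]'
python3 - <<'E'
from h import *
goal(.497,-.132,.056,90)
p=ctrl.camera_params('wrist');im=ctrl.get_image('wrist')[:,:,::-1].copy();cv2.imwrite('pics/w4.png',im)
H,S,V=cv2.split(cv2.cvtColor(im,cv2.COLOR_BGR2HSV))
e=proj(p,[[.498,-.132,.105]])[0];print(e,im[int(e[1]),int(e[0])])
wood=(H>8)&(H<30)&(S>80)&(V>110)&(np.indices(H.shape)[0]<280)
c=comp(wood,tuple(e));w=cast(p,c,.105)*1000;print('lid',cv2.minEnclosingCircle(w.astype(np.float32)),rect(w/1000),c.min(0),c.max(0))
s=comp(im.max(2)<75,tuple(proj(p,[[.54,-.08,.005]])[0]));print('sq',rect(cast(p,s,.005)),s.min(0),s.max(0))
for k in(c,s):cv2.polylines(im,[k.reshape(-1,1,2)],True,(0,0,255),1)
cv2.imwrite('pics/w4o.png',im)
E
```

```text
time: 8.0
position: [0.4855, -0.1303, 0.1983]
tool_rot: [0.006, 3.142, 0.001]
ft_force: [-0.4, 0.2, -0.0]
grip_width: 1.003
t8.00 pos [ 0.4855 -0.1303  0.1983] grip 1.003 F [-0.4  0.2 -0. ] j1,7 [-0.22  1.78] | shift [-11.5  -1.8 142.3] turn [ 0.001  0.    -0.004]
[318.0543336  217.62099263] [198 246 251]
lid ((491.37005615234375, -130.2728271484375), 32.76777267456055) (array([ 480.5, -122.3]), array([65.5, 33.6]), 53.8) [284 171] [359 235]
sq (array([ 497. , -124.7]), array([123.2, 122.6]), 4.9) [262 122] [383 241]
```

View pics/w4o.png

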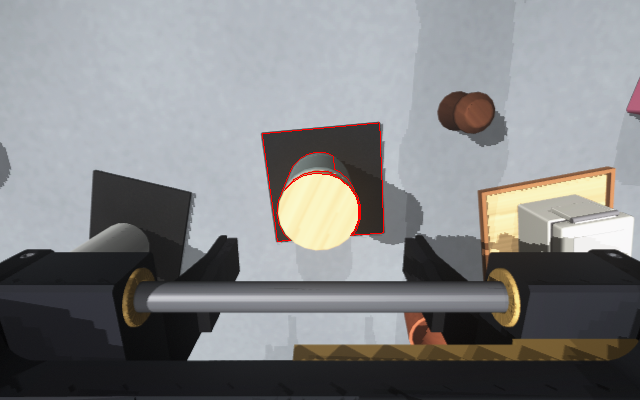

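Run:
```python
from h import *
p=ctrl.camera_params('wrist');print(cast(p,[[319.5,210.5],[279,211],[360,211]],.105))
goal(.495,-.132,.056,90)
```

```text
[[ 0.49226691 -0.13007178]
 [ 0.49256996 -0.16232248]
 [ 0.49280505 -0.09781536]]
t8.05 pos [ 0.4858 -0.1296  0.1983] grip 1.002 F [ 0.3 -0.3 -0.7] j1,7 [-0.22  1.78] | shift [ -9.2  -2.5 142.3] turn [ 0.001  0.    -0.002]
```

```bash
python3 -m creep '[[[1,-4,-1,20,0,0,0],[1,-8,-1,55,0,0,0],[1,-8,-1,90,0,0,0],[1,-8,-1,120,0,0,0],[1,-8,-1,138,0,0,0]]]'>/dev/null; python3 -m creep '[[[1,0,0,4,0,0,0],[1,0,0,4,0,0,0],[1,0,0,4,0,0,0]]]';python3 - <<'E'
from h import *
goal(.494,-.131,.056,90)
p=ctrl.camera_params('wrist');im=ctrl.get_image('wrist')[:,:,::-1].copy();cv2.imwrite('pics/w5.png',im[100:350,160:480])
E
```

```text
time: 8.85
position: [0.4947, -0.1315, 0.0576]
tool_rot: [0.004, 3.14, -0.0]
ft_force: [0.0, 0.2, 0.5]
grip_width: 1.0
t8.85 pos [ 0.4947 -0.1315  0.0576] grip 1.000 F [0.  0.2 0.5] j1,7 [-0.2   1.86] | shift [0.7 0.5 1.6] turn [-0.     0.002 -0.003]
```

View pics/w5.png

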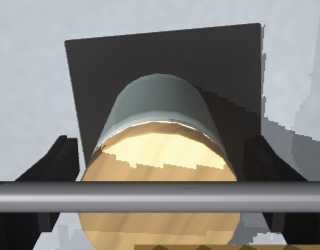

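Fingers straddle the jar (lid centre ≈ column 160 of the crop, between the finger inner faces). I'm closing now.

```bash
python3 -m creep '[[[0,0,0,0,0,0,0],[0,0,0,0,0,0,0],[0,0,0,0,0,0,0],[0,0,0,0,0,0,0],[0,0,0,0,0,0,0]]]' 30; python3 -m creep '[[[0,0,0,-3,0,0,0],[0,0,0,-15,0,0,0],[0,0,0,-40,0,0,0],[0,0,0,-80,0,0,0],[0,0,0,-110,0,0,0]]]';python3 - <<'E'
from h import *
goal(.555,.338,.19,90)
E
```

```text
time: 9.4
position: [0.4936, -0.1321, 0.0569]
tool_rot: [0.006, 3.141, 0.0]
ft_force: [-0.2, 0.2, 2.3]
grip_width: 0.754
time: 9.9
position: [0.4934, -0.1322, 0.1688]
tool_rot: [0.006, 3.141, -0.0]
ft_force: [-0.3, 0.6, -3.6]
grip_width: 0.752
t9.90 pos [ 0.4934 -0.1322  0.1688] grip 0.752 F [-0.3  0.6 -3.6] j1,7 [-0.22  1.8 ] | shift [-59.7 470.4 -21.2] turn [-0.     0.001 -0.004]
```

```bash
python3 -m creep '[[[0,-3,25,-10,0,0,0],[0,-8,62,-20,0,0,0],[0,-13,105,-21,0,0,0],[0,-19,150,-21,0,0,0],[0,-25,195,-21,0,0,0]]]'>/dev/null; python3 -m creep '[[[0,-6,45,0,0,0,0],[0,-12,90,0,0,0,0],[0,-17,133,0,0,0,0],[0,-23,175,0,0,0,0],[0,-28,215,0,0,0,0]]]'
python3 -c "
from h import *
goal(.555,.338,.19,90)"
```

```text
time: 10.9
position: [0.5476, 0.2797, 0.1878]
tool_rot: [-0.005, -3.141, 0.0]
ft_force: [0.9, 0.2, -3.2]
grip_width: 0.754
t10.90 pos [0.5476 0.2797 0.1878] grip 0.754 F [ 0.9  0.2 -3.2] j1,7 [-0.62  1.08] | shift [-7.2 58.3 -2.2] turn [-0.    -0.    -0.003]
```

```bash
python3 -m creep '[[[0,-3,25,0,0,0,0],[0,-7,47,0,0,0,0],[0,-7,57,0,0,0,0],[0,-7,57,0,0,0,0],[0,-7,57,0,0,0,0]]]'>/dev/null
python3 - <<'E'
from h import *
goal(.555,.338,.057,90)
p=ctrl.camera_params('wrist');im=ctrl.get_image('wrist')[:,:,::-1].copy()
from scipy.optimize import least_squares
c=comp((im.max(2)<75)&(np.indices(im.shape[:2])[0]<240),tuple(proj(p,[[.50,.338,.005]])[0]))
w=cast(p,c,.005)*1000;h=cv2.convexHull(w.astype(np.float32))[:,0]
f=least_squares(lambda q:np.hypot(*(h-q[:2]).T)-q[2],[550,330,72],loss='soft_l1',f_scale=2);print('round',f.x,np.round(f.fun,0)[:40])
cv2.polylines(im,[c.reshape(-1,1,2)],True,(0,0,255),1);cv2.imwrite('pics/w6.png',im)
E
```

```text
t11.40 pos [0.5552 0.3331 0.1875] grip 0.753 F [ 0.4 -0.6 -4.4] j1,7 [-0.67  1.01] | shift [  0.2   5.1 130.5] turn [-0.002 -0.    -0.005]
round [555.32041791 338.35952355  70.86365285] [-0.  0.  0. -0.  0.  0.  0.  0. -0.  0.  0. -0. -0.  0. -0. -0. -0. -0.
 -0.  0.  0.  0.  0.  0.  0. -0. -1. -0.  0.  0.  0.  0.  0.  0. -0.  0.
 -0. -0. -1. -0.]
```

View pics/w6.png

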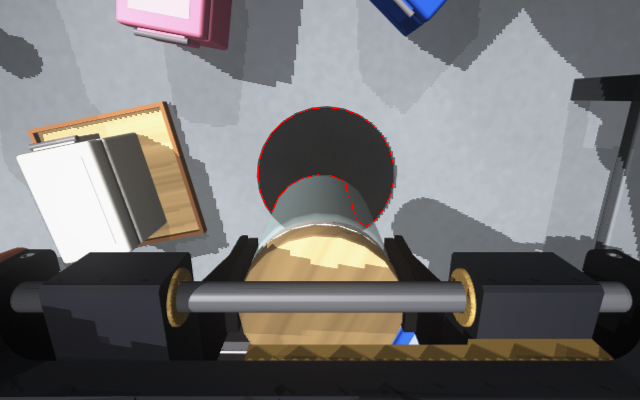

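```bash
python3 -c "
from h import *
p=ctrl.camera_params('wrist');print(cast(p,[[322,224.5]],.2355))
goal(.5555,.3384,.057,90)"
python3 -m creep '[[[0,0,3,20,0,0,0],[0,0,5,55,0,0,0],[0,0,5,90,0,0,0],[0,0,5,112,0,0,0],[0,0,5,125,0,0,0]]]'>/dev/null
python3 -m creep '[[[0,0,0,0,0,0,0],[0,0,0,0,0,0,0],[0,0,0,0,0,0,0]]]';python3 -c "
from h import *
goal(.5555,.3384,.057,90)"
```

```text
[[0.51904716 0.33379501]]
t11.45 pos [0.5556 0.3326 0.1877] grip 0.755 F [-0.  -0.1 -2.8] j1,7 [-0.67  1.01] | shift [1.000e-01 6.000e+00 1.307e+02] turn [-0.001  0.    -0.006]
time: 12.25
position: [0.5566, 0.3403, 0.0647]
tool_rot: [0.007, 3.139, 0.003]
ft_force: [0.2, 0.3, -3.9]
grip_width: 0.753
t12.25 pos [0.5566 0.3403 0.0647] grip 0.753 F [ 0.2  0.3 -3.9] j1,7 [-0.67  1.01] | shift [ 1.1 -1.9  7.7] turn [ 0.002  0.003 -0.004]
```

```bash
python3 -m creep '[[[0,-1,-2,3,0,0,0],[0,-1,-2,5,0,0,0],[0,-1,-2,6.5,0,0,0],[0,-1,-2,7.5,0,0,0],[0,-1,-2,7.5,0,0,0]]]'
```

```text
time: 12.75
position: [0.5566, 0.3376, 0.057]
tool_rot: [0.006, 3.141, 0.0]
ft_force: [-3.6, -1.6, 5.9]
grip_width: 0.754
```

Contact (force turned upward). Release and rise.

```bash
python3 -m creep '[[[0.8,0,0,0,0,0,0],[0.9,0,0,0,0,0,0],[1,0,0,0,0,0,0],[1,0,0,0,0,0,0],[1,0,0,0,0,0,0]]]'; python3 -m creep '[[[1,0,0,-15,0,0,0],[1,0,0,-50,0,0,0],[1,0,0,-95,0,0,0],[1,0,0,-140,0,0,0],[1,0,0,-150,0,0,0]]]'
python3 - <<'E'
from h import *
goal(.566,-.350,.205,75)
p=ctrl.camera_params('wrist');im=ctrl.get_image('wrist')[:,:,::-1].copy();cv2.imwrite('pics/w7.png',im)
E
```

```text
time: 13.25
position: [0.5561, 0.3379, 0.055]
tool_rot: [-0.006, -3.142, -0.0]
ft_force: [1.2, -0.9, -0.1]
grip_width: 0.985
time: 13.75
position: [0.5591, 0.3394, 0.2134]
tool_rot: [0.006, 3.132, 0.01]
ft_force: [-0.3, 0.3, 0.4]
grip_width: 1.003
t13.75 pos [0.5591 0.3394 0.2134] grip 1.003 F [-0.3  0.3  0.4] j1,7 [-0.67  1.01] | shift [  -9.6 -689.4    3.9] turn [0.008 0.009 0.258]
```

View pics/w7.png

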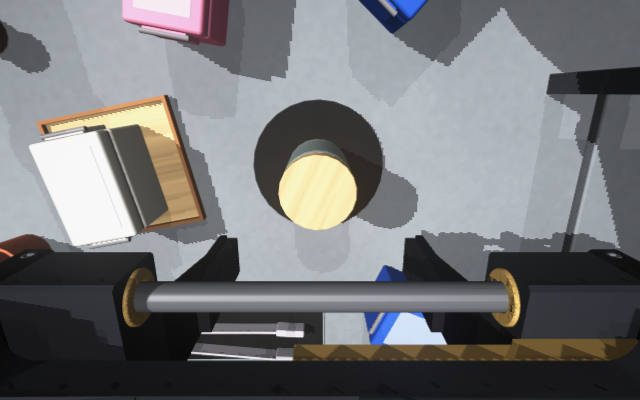

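```bash
python3 -m creep '[[[1,0,-25,0,0,0,0.02],[1,0,-70,0,0,0,0.05],[1,0,-118,0,0,0,0.08],[1,0,-166,0,0,0,0.1],[1,0,-214,0,0,0,0.1]]]'>/dev/null; python3 -m creep '[[[1,5,-48,0,0,0,0],[1,10,-96,0,0,0,0],[1,15,-144,0,0,0,0],[1,20,-192,0,0,0,0],[1,25,-240,0,0,0,0]]]'
python3 -c "
from h import *
p=ctrl.camera_params('wrist');goal(.566,-.350,.205,75)"
```

```text
time: 14.8
position: [0.5043, -0.114, 0.2045]
tool_rot: [-0.163, -3.137, -0.001]
ft_force: [0.2, 0.2, -0.4]
grip_width: 0.999
t14.80 pos [ 0.5043 -0.114   0.2045] grip 0.999 F [ 0.2  0.2 -0.4] j1,7 [-0.23  1.66] | shift [ -85.7 -228.3   -0.6] turn [ 0.    -0.001  0.158]
```

```bash
python3 -m creep '[[[1,-15,-40,0,0,0,0.04],[1,-32,-85,0,0,0,0.08],[1,-49,-130,0,0,0,0.12],[1,-65,-173,0,0,0,0.158],[1,-79,-210,0,0,0,0.158]]]'>/dev/null; python3 -m creep '[[[1,-5,-14,0,0,0,0],[1,-7,-18,0,0,0,0],[1,-7,-18,0,0,0,0],[1,-7,-18,0,0,0,0]]]'
python3 - <<'E'
from h import *
goal(.566,-.350,.062,75)
p=ctrl.camera_params('wrist');im=ctrl.get_image('wrist')[:,:,::-1].copy();cv2.imwrite('pics/w8.png',im)
print(proj(p,[[.566,-.35,.121],[.5745,-.3415,.005]]))
s=comp((im.max(2)<60)&(np.indices(im.shape[:2])[0]<240),tuple(proj(p,[[.52,-.31,.005]])[0]));print('oblong',rect(cast(p,s,.005)),s.min(0),s.max(0))
cv2.polylines(im,[s.reshape(-1,1,2)],True,(0,0,255),1);cv2.imwrite('pics/w8o.png',im)
E
```

```text
time: 15.7
position: [0.565, -0.3463, 0.2049]
tool_rot: [-0.407, -3.115, -0.003]
ft_force: [0.7, -0.8, -0.8]
grip_width: 1.001
t15.70 pos [ 0.565  -0.3463  0.2049] grip 1.001 F [ 0.7 -0.8 -0.8] j1,7 [0.08 1.98] | shift [ -2.   -3.6 142.9] turn [ 0.002 -0.     0.002]
[[315.92986882 209.0574702 ]
 [326.60253264 180.55023481]]
oblong (array([ 567.4, -342.2]), array([153.6, 103. ]), -14.4) [274 102] [373 239]
```

View pics/w8o.png

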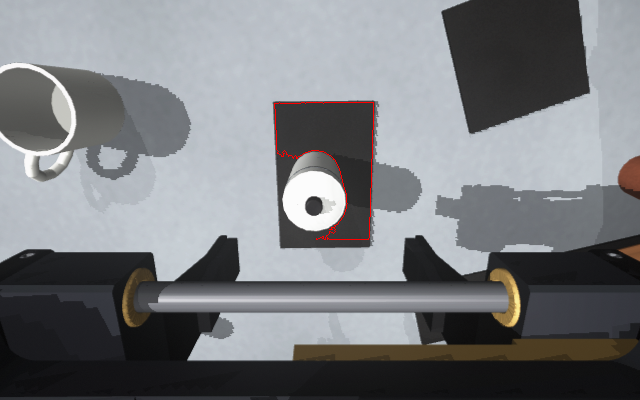

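Run:
```python
from h import *
p=ctrl.camera_params('wrist');print(rect(cast(p,[[274.5,101.5],[376,101],[371,246],[281,247]],.005)))
print(cast(p,[[314.3,206]],.120),cast(p,[[314.5,200.5]],.106))
goal(.5645,-.350,.062,75)
```

```text
(array([ 572.1, -342. ]), array([163.3, 105.1]), -14.3)
[[ 0.56385257 -0.35062584]] [[ 0.56375185 -0.35066228]]
t15.75 pos [ 0.5652 -0.3462  0.2051] grip 0.998 F [-0.8  0.3 -0.5] j1,7 [0.08 1.98] | shift [ -0.3  -4.1 143.1] turn [0.002 0.    0.003]
```

```bash
python3 -m creep '[[[1,0,-4,20,0,0,0],[1,0,-4,55,0,0,0],[1,0,-4,90,0,0,0],[1,0,-4,120,0,0,0],[1,0,-4,138,0,0,0]]]'>/dev/null; python3 -m creep '[[[1,0,0,4,0,0,0],[1,0,0,4,0,0,0],[1,0,0,4,0,0,0]]]';python3 -c "
from h import *
goal(.564,-.3505,.062,75)"
```

```text
time: 16.55
position: [0.5647, -0.3524, 0.0647]
tool_rot: [0.408, 3.112, -0.001]
ft_force: [-0.3, -1.3, -0.0]
grip_width: 1.001
t16.55 pos [ 0.5647 -0.3524  0.0647] grip 1.001 F [-0.3 -1.3 -0. ] j1,7 [0.11 2.03] | shift [1.2 1.6 2.7] turn [-0.     0.003  0.001]
```

```bash
python3 -m creep '[[[0,1,1,2,0,0,0],[0,1,1,2,0,0,0],[0,1,1,2,0,0,0],[0,1,1,2,0,0,0],[0,1,1,2,0,0,0]]]' 22; python3 -m creep '[[[0,0,0,0,0,0,0],[0,0,0,0,0,0,0]]]'; python3 -m creep '[[[0,0,0,-3,0,0,0],[0,0,0,-15,0,0,0],[0,0,0,-40,0,0,0],[0,0,0,-75,0,0,0],[0,0,0,-100,0,0,0]]]';python3 - <<'E'
from h import *
goal(.498,-.1245,.15,90)
E
```

```text
time: 17.05
position: [0.5629, -0.3514, 0.0612]
tool_rot: [0.41, 3.114, -0.0]
ft_force: [0.3, -0.6, 0.2]
grip_width: 0.632
time: 17.25
position: [0.5629, -0.3514, 0.0611]
tool_rot: [0.41, 3.115, -0.0]
ft_force: [-0.7, 0.2, 0.8]
grip_width: 0.595
time: 17.75
position: [0.5631, -0.3517, 0.1637]
tool_rot: [0.41, 3.113, -0.001]
ft_force: [1.4, -0.4, -3.2]
grip_width: 0.594
t17.75 pos [ 0.5631 -0.3517  0.1637] grip 0.594 F [ 1.4 -0.4 -3.2] j1,7 [0.09 1.99] | shift [121.8 202.6  13.4] turn [-0.001  0.002 -0.262]
```

```bash
python3 -m creep '[[[0,15,25,0,0,0,0],[0,38,63,0,0,0,0],[0,62,103,0,0,0,0],[0,86,143,0,0,0,0],[0,104,173,0,0,0,0]]]'>/dev/null; python3 -m creep '[[[0,11,18,0,0,0,0],[0,17,29,0,0,0,0],[0,17,29,0,0,0,0],[0,17,29,0,0,0,0]]]'
python3 - <<'E'
from h import *
goal(.4975,-.1250,.0611,75)
p=ctrl.camera_params('wrist');im=ctrl.get_image('wrist')[:,:,::-1].copy();cv2.imwrite('pics/w9.png',im)
r=R.from_euler('z',4.9,degrees=True).as_matrix()[:2,:2];q=np.array([[-.062,-.062],[.062,-.062],[.062,.062],[-.062,.062]])@r.T+[.498,-.1245]
cv2.polylines(im,[proj(p,np.c_[q,[.005]*4]).astype(int).reshape(-1,1,2)],True,(0,0,255),1);cv2.imwrite('pics/w9o.png',im)
E
```

```text
time: 18.65
position: [0.4985, -0.1263, 0.1615]
tool_rot: [0.412, 3.113, -0.001]
ft_force: [0.0, 0.3, -2.9]
grip_width: 0.595
t18.65 pos [ 0.4985 -0.1263  0.1615] grip 0.595 F [ 0.   0.3 -2.9] j1,7 [-0.26  1.54] | shift [  1.4   1.  100.4] turn [-0.001  0.001 -0.001]
```

View pics/w9o.png

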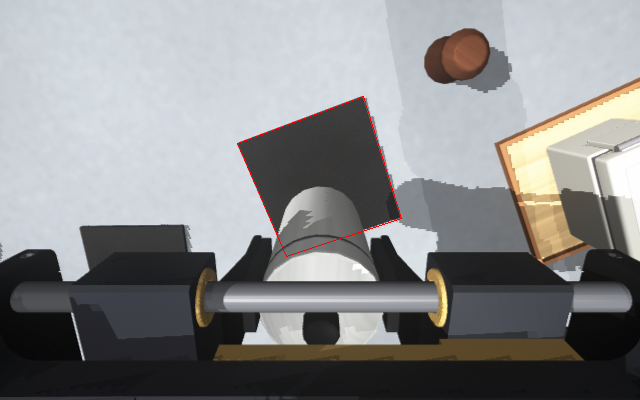

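The mat outline (red) matches the square mat within about 1 px, so I'm lowering.

```bash
python3 -m creep '[[[0,1,1,18,0,0,0],[0,1,1,45,0,0,0],[0,1,1,70,0,0,0],[0,1,1,85,0,0,0],[0,1,1,94,0,0,0]]]'>/dev/null;python3 -m creep '[[[0,0,0,0,0,0,0],[0,0,0,0,0,0,0],[0,0,0,0,0,0,0]]]';python3 -c "
from h import *
goal(.4975,-.1250,.0611,75)"
```

```text
time: 19.5
position: [0.4985, -0.1241, 0.0681]
tool_rot: [0.41, 3.113, 0.0]
ft_force: [0.3, -0.4, -2.4]
grip_width: 0.595
t19.50 pos [ 0.4985 -0.1241  0.0681] grip 0.595 F [ 0.3 -0.4 -2.4] j1,7 [-0.24  1.58] | shift [ 0.8 -1.1  7. ] turn [ 0.     0.002 -0.   ]
```

```bash
python3 -m creep '[[[0,1,-1,3,0,0,0],[0,1,-1,5,0,0,0],[0,1,-1,6,0,0,0],[0,1,-1,7,0,0,0],[0,1,-1,7,0,0,0]]]'
```

```text
time: 20.0
position: [0.4964, -0.1243, 0.0611]
tool_rot: [-0.41, -3.115, -0.001]
ft_force: [-3.1, 0.3, 5.3]
grip_width: 0.594
```

```bash
python3 -m creep '[[[0.7,0,0,0,0,0,0],[0.8,0,0,0,0,0,0],[0.9,0,0,0,0,0,0],[1,0,0,0,0,0,0],[1,0,0,0,0,0,0]]]'; python3 -m creep '[[[1,0,0,-15,0,0,0],[1,0,0,-50,0,0,0],[1,0,0,-95,0,0,0],[1,0,0,-130,0,0,0],[1,0,0,-140,0,0,0]]]'
python3 - <<'E'
from h import *
p=ctrl.camera_params('wrist');im=ctrl.get_image('wrist')[:,:,::-1].copy();cv2.imwrite('pics/w10.png',im)
np.save('p10.npy',p['pose'])
goal(.562,.1255,.17,101)
E
```

```text
time: 20.5
position: [0.4964, -0.1243, 0.06]
tool_rot: [0.41, 3.115, 0.0]
ft_force: [-0.8, 0.8, -0.1]
grip_width: 0.947
time: 21.0
position: [0.4986, -0.1248, 0.2044]
tool_rot: [0.409, 3.108, 0.001]
ft_force: [0.6, 0.2, 0.8]
grip_width: 0.997
t21.05 pos [ 0.4985 -0.1247  0.204 ] grip 0.998 F [0.6 0.4 0.4] j1,7 [-0.27  1.52] | shift [  3.6 258.1  34.4] turn [ 0.     0.007 -0.454]
```

View pics/w10.png

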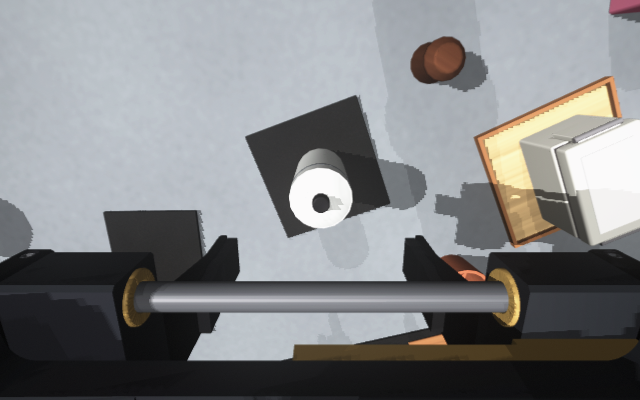

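```bash
python3 -m creep '[[[1,0,40,0,0,0,-0.1],[1,1,85,5,0,0,-0.2],[1,2,130,10,0,0,-0.3],[1,3,175,15,0,0,-0.4],[1,3,218,20,0,0,-0.454]]]'>/dev/null; python3 -c "
from h import *
p=ctrl.camera_params('wrist');p=dict(p);q=dict(p);q['pose']=np.load('p10.npy');print('canister',cast(q,[[321,203]],.12),cast(q,[[320.5,197.5]],.106))
goal(.562,.1255,.17,101)"
```

```text
canister [[ 0.49665538 -0.12375908]] [[ 0.49647644 -0.12408392]]
t21.55 pos [0.549 0.089 0.178] grip 1.005 F [ 0.4 -1.  -0.9] j1,7 [-0.47  1.6 ] | shift [-19.9  33.3   8. ] turn [ 0.    -0.002  0.004]
```

Canister is at (0.4966, -0.124), within 2 mm of the square mat's centre. Now the box.

```bash
python3 -m creep '[[[1,-10,17,4,0,0,0],[1,-20,33,8,0,0,0],[1,-20,33,8,0,0,0],[1,-20,33,8,0,0,0]]]'>/dev/null
python3 - <<'E'
from h import *
goal(.562,.1255,.0345,101)
p=ctrl.camera_params('wrist');im=ctrl.get_image('wrist')[:,:,::-1].copy();cv2.imwrite('pics/w11.png',im)
c=comp((im.min(2)>200)&(np.indices(im.shape[:2])[0]<278),tuple(proj(p,[[.56,.1255,.079]])[0]));print('box',rect(cast(p,c,.079)),c.min(0),c.max(0))
E
```

```text
t21.95 pos [0.563  0.1213 0.1715] grip 0.998 F [-0.7 -0.2 -0.2] j1,7 [-0.5   1.55] | shift [  0.    4.5 137. ] turn [-0.001 -0.001 -0.002]
box (array([562.4, 125.7]), array([100.7,  62.2]), 10.6) [285 139] [367 261]
```

```bash
python3 -m creep '[[[1,0,4,20,0,0,0],[1,0,4,55,0,0,0],[1,0,4,90,0,0,0],[1,0,4,118,0,0,0],[1,0,4,133,0,0,0]]]'>/dev/null; python3 -m creep '[[[1,0,0,4,0,0,0],[1,0,0,4,0,0,0],[1,0,0,4,0,0,0]]]';python3 -c "
from h import *
goal(.5625,.1257,.0345,100.7)"
```

```text
time: 22.8
position: [0.5638, 0.1271, 0.0368]
tool_rot: [-0.3, 3.124, 0.001]
ft_force: [-0.1, -0.8, -0.5]
grip_width: 1.0
t22.80 pos [0.5638 0.1271 0.0368] grip 1.000 F [-0.1 -0.8 -0.5] j1,7 [-0.48  1.57] | shift [ 1.5 -1.2  2.3] turn [0.    0.003 0.005]
```

```bash
python3 -m creep '[[[0,1,-1,2,0,0,0],[0,1,-1,2,0,0,0],[0,1,-1,2,0,0,0],[0,1,-1,2,0,0,0],[0,1,-1,2,0,0,0]]]' 25; python3 -m creep '[[[0,0,0,-3,0,0,0],[0,0,0,-15,0,0,0],[0,0,0,-45,0,0,0],[0,0,0,-90,0,0,0],[0,0,0,-130,0,0,0]]]'
python3 -c "
from h import *
goal(.573,-.342,.19,75.6)"
```

```text
time: 23.3
position: [0.5618, 0.1261, 0.0334]
tool_rot: [-0.302, 3.127, 0.0]
ft_force: [-0.6, -0.4, 2.8]
grip_width: 0.735
time: 23.8
position: [0.5613, 0.1259, 0.1652]
tool_rot: [0.301, -3.127, 0.0]
ft_force: [1.1, 0.9, -2.4]
grip_width: 0.732
t23.80 pos [0.5613 0.1259 0.1652] grip 0.732 F [ 1.1  0.9 -2.4] j1,7 [-0.5   1.54] | shift [  77.8 -461.5  -24.8] turn [-0.    -0.     0.443]
```

```bash
python3 -m creep '[[[0,4,-25,-10,0,0,0.03],[0,11,-64,-22,0,0,0.08],[0,18,-107,-25,0,0,0.13],[0,25,-150,-25,0,0,0.18],[0,33,-195,-25,0,0,0.22]]]'>/dev/null; python3 -c "
from h import *
goal(.573,-.342,.19,75.6)"
```

```text
t24.30 pos [ 0.5658 -0.0738  0.1883] grip 0.733 F [ 1.6  0.8 -2.9] j1,7 [-0.3   1.69] | shift [ -15.2 -267.9   -1.8] turn [0.    0.    0.221]
```

```bash
python3 -m creep '[[[0,-3,-45,-2,0,0,0.04],[0,-5,-90,-2,0,0,0.08],[0,-8,-135,-2,0,0,0.12],[0,-10,-178,-2,0,0,0.16],[0,-13,-218,-2,0,0,0.2]]]'>/dev/null; python3 -m creep '[[[0,-1,-25,0,0,0,0.02],[0,-2,-46,0,0,0,0.02],[0,-2,-48,0,0,0,0.02],[0,-2,-48,0,0,0,0.02]]]';python3 - <<'E'
from h import *
goal(.573,-.342,.0355,75.6)
p=ctrl.camera_params('wrist');im=ctrl.get_image('wrist')[:,:,::-1].copy();cv2.imwrite('pics/w12.png',im)
r=R.from_euler('z',-14.4,degrees=True).as_matrix()[:2,:2];q=np.array([[-.0825,-.0525],[.0825,-.0525],[.0825,.0525],[-.0825,.0525]])@r.T+[.573,-.342]
cv2.polylines(im,[proj(p,np.c_[q,[.005]*4]).astype(int).reshape(-1,1,2)],True,(0,0,255),1);cv2.imwrite('pics/w12o.png',im)
E
```

```text
time: 25.2
position: [0.5638, -0.3373, 0.1898]
tool_rot: [-0.391, -3.116, -0.001]
ft_force: [1.0, 0.2, -1.7]
grip_width: 0.731
t25.20 pos [ 0.5638 -0.3373  0.1898] grip 0.731 F [ 1.   0.2 -1.7] j1,7 [0.05 1.98] | shift [-10.2  -2.3 154.3] turn [ 0.001 -0.001  0.002]
```

View pics/w12o.png

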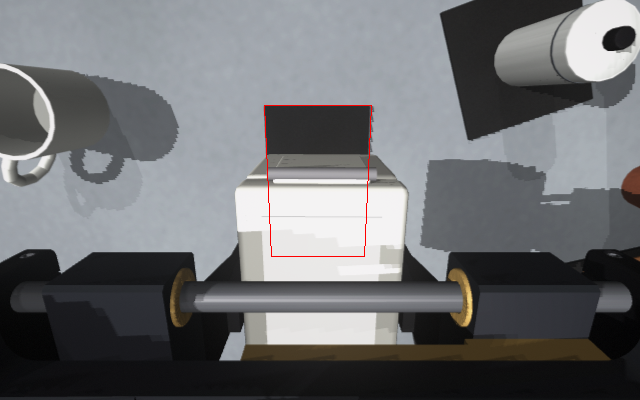

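```bash
python3 -m creep '[[[0,-5,-1,20,0,0,0],[0,-10,-2,55,0,0,0],[0,-10,-2,95,0,0,0],[0,-10,-2,128,0,0,0],[0,-10,-2,145,0,0,0]]]'>/dev/null;python3 -m creep '[[[0,0,0,2,0,0,0],[0,0,0,2,0,0,0],[0,0,0,2,0,0,0]]]';python3 -c "
from h import *
goal(.573,-.342,.0355,75.6)"
```

```text
time: 26.05
position: [0.5753, -0.3422, 0.0454]
tool_rot: [0.387, 3.114, -0.002]
ft_force: [0.3, -0.5, -1.9]
grip_width: 0.737
t26.05 pos [ 0.5753 -0.3422  0.0454] grip 0.737 F [ 0.3 -0.5 -1.9] j1,7 [0.09 2.03] | shift [ 2.3 -0.4  9.9] turn [-0.001  0.004  0.004]
```

```bash
python3 -m creep '[[[0,1.5,0,4,0,0,0],[0,1.5,0,7,0,0,0],[0,1.5,0,8,0,0,0],[0,1.5,0,9,0,0,0],[0,1.5,0,9,0,0,0]]]'
```

```text
time: 26.55
position: [0.5723, -0.3412, 0.0345]
tool_rot: [0.388, 3.117, 0.0]
ft_force: [-1.6, 1.2, 1.2]
grip_width: 0.733
```

```bash
python3 -m creep '[[[0,0,0,0.5,0,0,0],[0,0,0,0.5,0,0,0]]]'; python3 -m creep '[[[0.8,0,0,0.5,0,0,0],[0.9,0,0,0.5,0,0,0],[1,0,0,0.5,0,0,0],[1,0,0,0.5,0,0,0],[1,0,0,0.5,0,0,0]]]'; python3 -m creep '[[[1,0,0,-15,0,0,0],[1,0,0,-50,0,0,0],[1,0,0,-95,0,0,0],[1,0,0,-140,0,0,0],[1,0,0,-180,0,0,0]]]'; python3 -m creep '[[[1,0,0,0,0,0,0],[1,0,0,0,0,0,0],[1,0,0,0,0,0,0]]]'
python3 - <<'E'
from h import *
p=ctrl.camera_params('wrist');im=ctrl.get_image('wrist')[:,:,::-1].copy();cv2.imwrite('pics/w13.png',im)
c=comp((im.min(2)>200)&(np.indices(im.shape[:2])[0]<278),tuple(proj(p,[[.573,-.342,.08]])[0]));print('box',rect(cast(p,c,.08)),c.min(0),c.max(0))
s=comp((im.max(2)<60)&(np.indices(im.shape[:2])[0]<240),tuple(proj(p,[[.506,-.325,.005]])[0]));print('oblong',rect(cast(p,s,.005)),s.min(0),s.max(0))
for n in('top','scene'):cv2.imwrite(f'pics/{n}1.png',ctrl.get_image(n)[:,:,::-1])
goal(.5,-.3,.25,75)
E
```

```text
time: 26.75
position: [0.5723, -0.3412, 0.0345]
tool_rot: [0.388, 3.117, 0.001]
ft_force: [-2.4, 2.9, 4.5]
grip_width: 0.735
time: 27.25
position: [0.5723, -0.3412, 0.0329]
tool_rot: [0.388, 3.117, -0.0]
ft_force: [0.2, 0.0, 0.0]
grip_width: 0.985
time: 27.75
position: [0.5724, -0.3417, 0.2169]
tool_rot: [0.389, 3.115, -0.001]
ft_force: [0.9, 0.1, 0.0]
grip_width: 1.001
time: 28.05
position: [0.5717, -0.3407, 0.2122]
tool_rot: [-0.388, -3.116, -0.001]
ft_force: [-0.4, 0.2, 0.3]
grip_width: 1.0
box (array([ 572.4, -341.5]), array([100.,  62.]), -14.5) [285 135] [355 242]
oblong (array([ 571.3, -343. ]), array([160.7, 103.3]), -14.2) [269  97] [367 239]
t28.20 pos [ 0.5716 -0.3406  0.2114] grip 0.999 F [-1.1  0.7 -0.6] j1,7 [0.06 1.98] | shift [ 79.5  21.8 -38.3] turn [ 0.001 -0.003  0.014]
```

View pics/scene1.png

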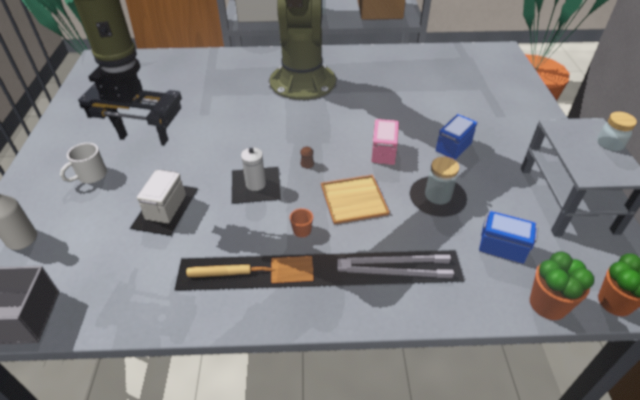

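Run:
```python
from h import *
for n,a in(('top',(222,205)),('scene',(445,167))):
    p=ctrl.camera_params(n);im=cv2.imread(f'pics/{n}1.png');H,S,V=cv2.split(cv2.cvtColor(im,cv2.COLOR_BGR2HSV))
    e=tuple(proj(p,[[.555,.338,.105]])[0]);c=comp((H>8)&(H<30)&(S>80)&(V>110),e)
    w=cast(p,c,.105)*1000;print(n,'jar',cv2.minEnclosingCircle(w.astype(np.float32)))
    s=comp(im.max(2)<65,tuple(proj(p,[[.51,.37,.005]])[0]));print('round',cv2.minEnclosingCircle((cast(p,s,.005)*1000).astype(np.float32)))
i0,i1=cv2.imread('pics/scene0.png'),cv2.imread('pics/scene1.png');print('change tongs/spatula, shaker:',cv2.absdiff(i0,i1)[255:285,180:460].mean(),cv2.absdiff(i0,i1)[145:170,298:316].mean())
ctrl.close_job()
```

```text
top jar ((555.6671142578125, 336.9443359375), 34.166255950927734)
round ((555.5914306640625, 337.5827941894531), 70.1640853881836)
scene jar ((564.9542236328125, 337.4225158691406), 34.63318634033203)
round ((566.454833984375, 343.5101318359375), 68.97782135009766)
change tongs/spatula, shaker: 10.119325396825397 7.342962962962963
the job is handed in; nothing more can be done
```

I finished the swap and handed the job in at about 28 s, well under the 112 s limit. I parked the box in the tray, moved the jar to the round mat and the canister to the square mat, then put the box on the oblong mat. The tray ended up empty.

| Item | Offset from its mat's centre (limit 15 mm) | How it was measured |
|---|---|---|
| Canister | about 2 mm | wrist camera |
| Box | about 2 mm; yaw within about 0.3° of the mat | wrist camera |
| Jar | about 1 mm (top camera) or 6 mm (scene camera) | fixed cameras only |

- **Camera disagreement:** The two fixed cameras disagreed by 7–10 mm in x throughout. I worked from their average, confirmed with the wrist camera. For the jar check they still differ; the scene camera sees the round mat partly hidden by the jar, so I trust the top camera's 1 mm more.
- **Upright and gentle:** In the last scene picture all three stand upright. I released each one only after the force reading showed it resting on its mat or the tray floor.
- **Spatula, tongs and shaker:** They look to be where they started in the last scene picture. A crude image comparison did show some change there (mean about 10 grey levels for spatula and tongs, 7 for the shaker). I put that down to the arm's shadow but did not measure their positions separately.

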